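# Lock the last quarter-turn stud of a small computer's access cover

### The job

Lock the access cover of the small desktop computer: three of its four slotted studs are already home, flush with the cover and with their slots across the computer; the fourth still stands up. Take the flat driver out of its stand, feel its blade into that stud's slot, press the stud down against its spring and turn it a quarter turn clockwise until it springs into its catch. Be gentle: never load the stud or the cover with more than 25 N, pressing or wrenching against the stop. Then put the driver back upright in its hole in the stand, fully home, and leave the other things on the desk where they are.

Things in the scene. Friction and masses are not known exactly. Their poses are not given: they have to be found in the camera images.
- computer: small computer lying flat, fixed: dark grey case 176 (x) x 196 (y) x 62 mm, aluminium cover let into its top. Origin on the desk under its centre, x to its back, z up; top face 62 mm up. Four steel studs, heads 24 mm across, at x = +-46, y = +-56 mm. Slots right across the heads, 3.6 mm wide, 4.5 mm deep: along the computer's y when locked (flush), roughly along x when open.
- stud_seat: the 32 mm hole of the one open stud (any of the four); origin at its centre in the cover's top face, axes parallel to the computer's. The open head's top is 3 mm above the cover. The fastener floats, and neither is measured: the stud's centre lies up to 3.3 mm from here along y (over 6 N sideways shifts it), and the whole sits up to 0.3 rad askew either way.
- stud (a joint): turn of the open stud in its receptacle, rad, growing clockwise seen from above, starts within 0.08 of 0. At 0 its slot lies along the seat's x, but for the unmeasured skew of up to 0.3 (the catch is askew with it). In the catch it reads 1.47 to 1.67; firm stop at 1.67. Unless pressed in about 6 mm it cannot turn more than 0.1 from 0. Turning takes some 0.05 Nm.
- stud_press (a joint): how far the open stud is pressed in, m: 0 up, 0.006 its cross pin clears the lip and it can turn, 0.0075 hard stop. Spring: 4 N to start, then 0.8 N per mm (about 9 N at 6 mm). Let go half-way round it stays near 0.006 under the lip; let go in the catch it springs up to 0.003 (head flush) and can no longer turn.
- driver_grip (a point): middle of the handle of the flat driver, 120 mm long, about 90 g, upright in its stand: black handle 30 (x) x 22 (y) x 64 mm tall, below it a steel collar 27 mm wide, a 9 mm shank and a flat blade 15 mm wide (along x), 2.1 mm thick, 12 mm long. The point lies on the long axis, 88 mm above the blade's end and 38 mm above the collar's underside; z up from blade to handle.
- stand_hole (a point): centre of the mouth of the driver's hole (19 mm wide, 51 mm deep) in the top of its stand: a fixed dark steel block 90 (x) x 58 x 56 mm tall on a rubber foot; the hole lies 22 mm to +x of the block's centre, and short bits on the other half reach 16 mm above the top. Driver home: collar on the block's top, handle's middle 38 mm above this point.
- mouse: black computer mouse, 116 x 59 x 38 mm; loose, to be left alone. Origin under its centre.
- mug: white mug, 92 mm across, 95 mm tall; loose, to be left alone. Origin under its centre.
- stapler: black stapler, 144 x 39 x 54 mm; loose, to be left alone. Origin under its centre.
- sticky_notes: block of white notes, 77 x 77 x 13 mm; loose, to be left alone. Origin under its centre.
- usb_stick: black memory stick, 17 x 38 x 9 mm; loose, to be left alone. Origin under its centre.
- bulldog_clip_0: black foldback clip, 33 x 41 x 22 mm; loose, to be left alone. Origin under its centre.
There are look-alikes about, which are no part of the job. What is shaped like the part that bears driver_grip but blue is not meant. What is shaped like the part that bears stand_hole but green is not meant.

How it is judged (in metres and radians):
On the way, in this order (a step that is already met when the one before it is completed fails the run):
1. the open stud is pressed down past its lip with the driver, out of its stand (value of joint stud_press above 0.0052 m and horizontal distance between driver_grip and stud_seat below 0.012 m), for 0.1 s.
2. the stud is turned and has sprung up into its catch (value of joint stud above 1.2 rad and value of joint stud_press between 0.0015 and 0.0045 m), for 0.2 s.
At the end, for the whole second after the job is handed in: the stud is turned by more than 1.2 rad and sits in its catch (pressed in 1.5 to 4.5 mm), and the driver stands let go in its hole: within 6 mm of its centre, within 4 mm of its full depth, within 0.1 rad of upright (all of step 2 and horizontal distance between driver_grip and stand_hole below 0.006 m and z of driver_grip in the frame of stand_hole between 0.034 and 0.042 m and angle between driver_grip's own z axis and vertical below 0.1 rad); the robot touches nothing.
It fails at once if the stud is pressed and wrenched with more than 25 N (contact force between stud_seat and anything else above 25 N).
It fails at once if something presses on the computer's case or cover with more than 25 N (contact force between computer and anything else above 25 N).
It fails at once if one of the other things on the desk is shifted by more than 30 mm (distance of any of mouse, mug, stapler, sticky_notes, usb_stick, bulldog_clip_0 from where it was at the start of the episode above 0.03 m).
It also fails if it takes over 61 s, if anything falls off the work surface, if the arm or the gripper's body presses on something with over 40 N, if the wrist force passes 120 N, or if a joint passes its speed limit or range.

### The arm

A 6-joint arm with a two-finger parallel gripper is mounted at the origin on a cart in front of the work surface, level with it; the furniture and walls round the work are solid. World frame = base frame: x ahead of the robot, y to its left, z up, the work surface at z = 0. Lengths are in m, angles in degrees, forces in N, time in s.
With the tool pointing down it reaches from about 0.375 to 0.9 m from the base axis. Payload 3.1 kg.
Tool frame: the origin (TCP) lies at the very end of the fingers, on their centre line; the grasp point (between the pads) lies 19 mm behind it; z points along the fingers, y is the line along which they close (so a half turn about z gives the same grasp; the last joint's range is limited). The gripper opens to 87 mm and grips with 3 to 60 N. Pads are 19 mm wide; open, the fingers measure 117 mm over their backs; the gripper's body (75 mm by 190 mm) begins 51 mm behind the grasp point.
Start: joints at [57.668, 30.224, 82.088, -0, 67.689, -10.227], TCP at [0.235, 0.579, 0.189] pointing down, gripper open.
Joint ranges: [-176.69, 176.69], [-43.24, 126.21], [12.49, 139.97], [-82, 262], [0, 151.66], [-163.58, 163.58]. Speed limits (degrees/s): [159.86, 159.86, 180, 180, 180, 180].

### API

Orientations are given as a 3x3 rotation matrix whose columns are the frame's x, y, z axes.
In Python, from rig import * gives the robot as it stands.
- The arm moves only by the tool jog_arm, never from a script. Its arguments are lists of equal length, an entry for each row: "delta_pos": the shift along the world's x, y, z in cm, a list of three; "turn": the turn about the world's z in degrees; "grip": the closure, from 0 (fully open) to 1 (shut). In form: {"delta_pos": [[x, y, z], ...], "turn": [turn, ...], "grip": [grip, ...]}. A call has 1 to 12 rows; each row is the pose to reach, as a shift and turn from the pose commanded when the call began; what a row does not reach only later rows make up. A row lasts 1/8 s, in which the tool goes at most 62.5 mm and 10.7 degrees, less where a joint would pass 70% of its speed; a pose out of reach is approached as far as the arm can. A call with a gripper value outside its range is refused whole. The fingers move at their own pace and stop on an object; the grip force is fixed at half the most. Time passes only in rows, so rows that repeat a pose let the fingers close. It gives the time, the measured TCP pose, the force, the opening and the grip force at its end, in the units of the state.
- read_state(): the state, without advancing time (a new reading comes with each control period).
- capture(name): name is "scene" or "top" or "wrist"; returns a dict with "color" (400x640x3 uint8, blue, green, red), "fovy" (degrees; the focal length in pixels is half the picture's height over the tangent of half this angle, whatever the lens; pixels are square), "cx", "cy" (the principal point, pixels), "camera_from_world" (4x4, takes a point from world to camera coordinates). Camera axes: x right, y up, looking along -z (the intrinsics and any distortion apply to the point x, -y, -z); pixel columns grow to the right and rows downward; lengths in m; the calibration is good to about 2 mm. A picture is of the moment at which its call begins. There is no depth.
- hand_in(): hands the job in; it is judged then, once.
The state is a dict: "time_s": time; "joint_positions": joint angles; "qvel": joint speeds; "tau": joint torques, N m; "position": TCP position; "tcp_rot": TCP orientation; "force": force on the tool from outside, world axes, zero at the start; "moment": the same for the moment, N m; "opening": opening from 0.0 (shut) to 1.0 (fully open); "grasp_force": force on a finger pad.
Only numpy, scipy, OpenCV 4.12 (cv2) and the standard library are available. Lean on these libraries where they do the work, as an engineer would, in place of code of your own. Each camera call takes 0.05 s, during which the arm holds its last target. There are 200 camera calls.

## Working session

There is one attempt and no reset: what is moved stays moved. The work goes in short steps, Python scripts to look and compute and a tool call to move; the robot and the scene stay as the last step left them, time stands still between calls to the robot, and variables do not carry over. Pictures are saved under pics/ and viewed, at most 10 in all, crops included, and the job is handed in when it is done.

Besides the shell and the picture viewer there is one more tool, called after "Emit:" as a command line: name --pt "numbers of a row" for each row, then --argument value for the rest. jog_arm: Moves the arm, as the interface text tells. Its arguments: {"type":"object","properties":{"delta_pos":{"type":"array"},"turn":{"type":"array"},"grip":{"type":"array"}},"required":["delta_pos","turn","grip"]}

```bash
mkdir -p pics; ls; python3 - <<'E'
from rig import *
import cv2,numpy as np
for n in ("scene","top"):
    c=capture(n); cv2.imwrite(f"pics/{n}0.png",c["color"]); print(n,c["fovy"],c["cx"],c["cy"],{k:v for k,v in c.items() if k not in("color",)}.keys()); print(np.round(c["camera_from_world"],3))
s=read_state(); print(s)
E
```

```text
pics
scene 51.46175864471349 311.55527717132594 192.64805754097407 dict_keys(['fovy', 'cx', 'cy', 'camera_from_world'])
[[ 0.489 -0.872  0.01  -0.156]
 [ 0.68   0.388  0.622 -0.423]
 [-0.547 -0.297  0.783 -0.981]
 [ 0.     0.     0.     1.   ]]
top 55.985484485399034 322.3989012779659 198.84773554320398 dict_keys(['fovy', 'cx', 'cy', 'camera_from_world'])
[[-0.029 -0.999 -0.028  0.114]
 [ 0.984 -0.033  0.176 -0.519]
 [-0.177 -0.022  0.984 -0.993]
 [ 0.     0.     0.     1.   ]]
{'time_s': 0.1, 'joint_positions': array([ 5.76660328e+01,  3.02735750e+01,  8.21473330e+01, -1.34443410e-05,
        6.76890923e+01, -1.02261291e+01]), 'qvel': array([ 0.07918367, -0.12647348, -0.18045752,  0.09163525,  0.04423047,
        0.08690079]), 'tau': array([ 1.62622960e-04, -4.40980875e+01, -1.77150142e+01,  6.35664468e-02,
        5.33925800e-02, -4.19518653e-05]), 'position': array([0.23479753, 0.57845931, 0.18797974]), 'tcp_rot': array([[-9.26477013e-01,  3.76349958e-01, -1.02666400e-03],
       [ 3.76351204e-01,  9.26475655e-01, -1.62229810e-03],
       [ 3.40627380e-04, -1.88940813e-03, -9.99998157e-01]]), 'force': array([-0.14132008, -0.96859221, -0.40605151]), 'moment': array([ 0.00406354, -0.05150423, -0.03011034]), 'grasp_force': 0.0, 'opening': 1.0003469445727653}
```

View pics/scene0.png

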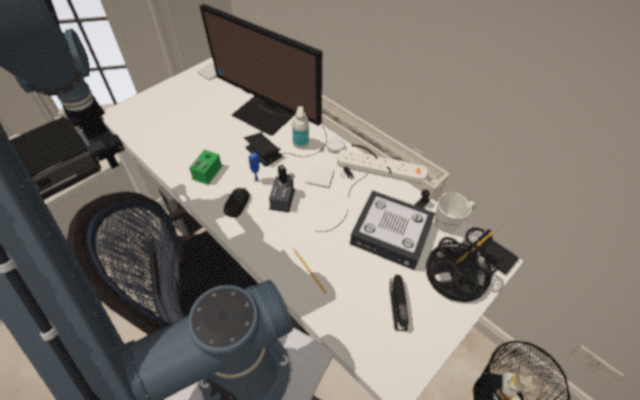

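View pics/top0.png

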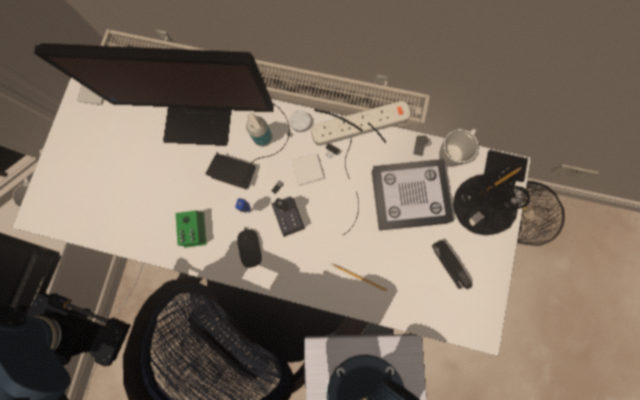

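The scene picture shows the dark stand with the black upright driver at scene (283,185) / top (287,213). The look-alikes are the blue driver at scene (255,163) / top (243,205), and the green stand at scene (205,167) / top (190,228). The computer is at top (412,195). I choose the black driver in the dark stand and will check it in one close crop.

```bash
python3 - <<'E'
import cv2,numpy as np
t=cv2.imread("pics/top0.png");s=cv2.imread("pics/scene0.png")
f=lambda im,x,y,w,h:cv2.resize(im[y:y+h,x:x+w],(400,300),interpolation=cv2.INTER_CUBIC)
cv2.imwrite("pics/crop1.png",np.vstack([np.hstack([f(t,250,180,80,60),f(s,250,155,80,60)]),np.hstack([f(t,362,150,100,85),f(s,345,185,100,85)])]))
E
```

```text
(no output)
```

View pics/crop1.png

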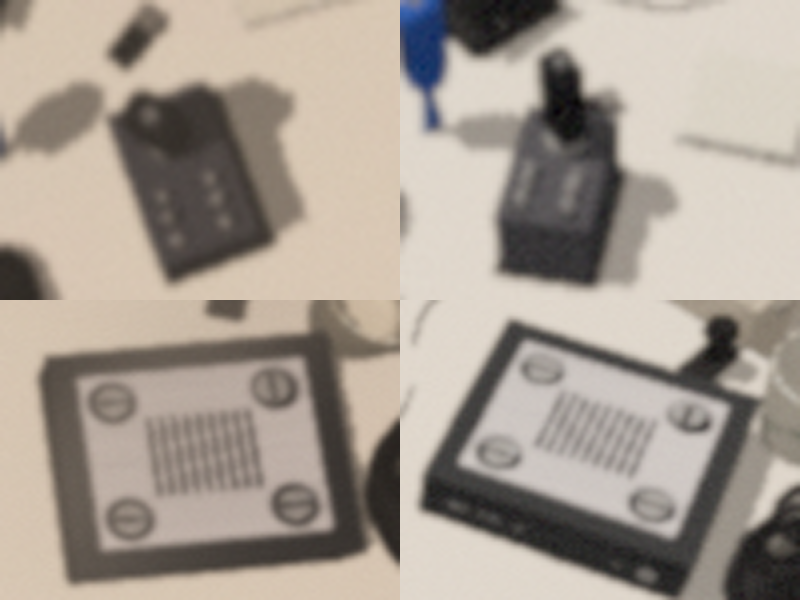

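Crop: the black driver stands in the far end of the dark stand, with the bits on the near half. The open stud is the computer's far-right one, at top (430,175), with its slot along the computer's x. The other three slots run across the computer.

```bash
cat > h.py <<'E'
from rig import *
import cv2,numpy as np
def ray(c,u,v):
    f=200/np.tan(np.radians(c["fovy"]/2)); T=np.array(c["camera_from_world"])
    d=T[:3,:3].T@np.array([(u-c["cx"])/f,-(v-c["cy"])/f,-1]); o=-T[:3,:3].T@T[:3,3]
    return o,d
def at(c,u,v,z):
    o,d=ray(c,u,v); return o+d*(z-o[2])/d[2]
def proj(c,p):
    f=200/np.tan(np.radians(c["fovy"]/2)); q=np.array(c["camera_from_world"])@np.append(p,1)
    return np.array([c["cx"]+f*q[0]/-q[2],c["cy"]-f*q[1]/-q[2]])
def rigid(A,B): # 2D fit B=R A+t
    A=np.array(A,float);B=np.array(B,float);a=A-A.mean(0);b=B-B.mean(0)
    th=np.arctan2((a[:,0]*b[:,1]-a[:,1]*b[:,0]).sum(),(a*b).sum())
    R=np.array([[np.cos(th),-np.sin(th)],[np.sin(th),np.cos(th)]]); t=B.mean(0)-R@A.mean(0)
    return th,t,np.linalg.norm(A@R.T+t-B,axis=1)
E
python3 - <<'E'
from h import *
c=capture("top")
P=lambda x,y:(362+x/4,150+(y-300)/3.53)
st=[P(112,402),P(130,518),P(296,503),P(272,388)]
B=[at(c,*p,.062)[:2] for p in st]
A=[(46,56),(-46,56),(-46,-56),(46,-56)]
th,t,e=rigid(np.array(A[:3])/1e3,B[:3]); print("comp",np.degrees(th),t,e)
R=np.array([[np.cos(th),-np.sin(th)],[np.sin(th),np.cos(th)]]);print("seat",t+R@[.046,-.056],"seen",B[3])
Q=lambda x,y:(250+x/5,180+y/5)
for p in [(112,120),(215,88),(272,240),(170,280)]: print(at(c,*Q(*p),.056))
print("handle top",at(c,*Q(150,108),.056+.07))
E
```

```text
comp 4.18268801708175 [ 0.5270487 -0.1485059] [3.43785099e-04 3.26122637e-04 3.73796359e-05]
seat [ 0.57701065 -0.20100166] seen [ 0.57575645 -0.19882879]
[0.51066372 0.23507714 0.056     ]
[0.52659949 0.17813977 0.056     ]
[0.4418691  0.14847192 0.056     ]
[0.42196338 0.20409852 0.056     ]
handle top [0.50432484 0.2044689  0.126     ]
```

Emit:
jog_arm --pt "0 0 10" --pt "5 -5 11" --pt "9 -10 11" --pt "12 -15 11" --pt "15 -20 11" --pt "18 -25 11" --pt "20 -30 11" --pt "21 -35 11" --pt "21 -38 11" --pt "21 -38 11" --pt "21 -38 11" --turn '[0,0,10,20,30,41,41,41,41,41,41]' --grip '[0,0,0,0,0,0,0,0,0,0,0]'

```text
time_s: 1.52
position: [0.4451, 0.1996, 0.2988]
tcp_rot: [[-0.946, -0.324, -0.0], [-0.324, 0.946, 0.001], [-0.0, 0.001, -1.0]]
force: [-0.0, -0.2, 0.1]
opening: 1.002
grasp_force: 0.0
```

```bash
python3 - <<'E'
from h import *
c=capture("wrist"); cv2.imwrite("pics/w1.png",c["color"]); s=read_state();print(s["time_s"],s["position"],s["tcp_rot"][:,1]); print(proj(c,[.496,.199,.126]),proj(c,[.496,.199,.056]),c["fovy"])
E
```

```text
1.575 [0.44500128 0.19999609 0.29877723] [-3.24716851e-01  9.45811098e-01  5.77873150e-04]
[305.99152375 208.64749366] [307.91076954 194.48986866] 68.82714713514585
```

View pics/w1.png

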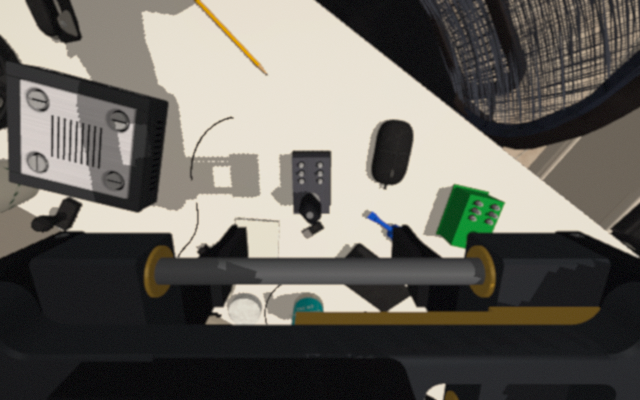

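```bash
python3 - <<'E'
import cv2
t=cv2.imread("pics/w1.png")
cv2.imwrite("pics/crop2.png",cv2.resize(t[145:245,275:350],(600,800)[::1] if 0 else (450,600),interpolation=cv2.INTER_CUBIC))
E
```

```text
(no output)
```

View pics/crop2.png

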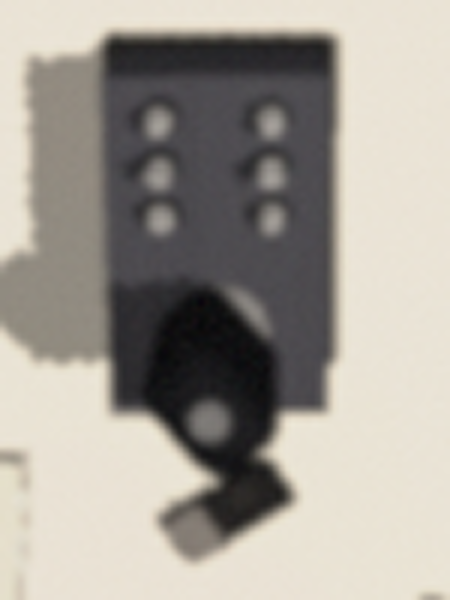

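```bash
cat >> h.py <<'E'
def shifted(c,d):
    c=dict(c); T=np.array(c["camera_from_world"]).copy(); T[:3,3]-=T[:3,:3]@np.array(d); c["camera_from_world"]=T; return c
E
python3 - <<'E'
from h import *
c=capture("wrist"); T=c["camera_from_world"]; print("campos",-T[:3,:3].T@T[:3,3],"axis",-T[2,:3])
q=[at(c,275+x/6,145+y/6,.0575)[:2] for x,y in [(108,72),(335,72),(327,410),(112,410)]]
print(q); A=[(-45,29),(-45,-29),(45,-29),(45,29)]
th,t,e=rigid(np.array(A)/1e3,q); print(np.degrees(th),t,e,t+.022*np.array([np.cos(th),np.sin(th)]))
for d in [(0,0,-.1),(.03,.01,-.1),(-.03,-.01,-.1),(-.05,-.02,-.1)]:
    print(d,proj(shifted(c,d),[.496,.199,.126]),proj(shifted(c,d),[.496,.199,.062]))
E
```

```text
campos [0.37442809 0.17609192 0.49479492] axis [ 0.25734047  0.08935342 -0.96218078]
[array([0.44734407, 0.15979367]), array([0.42894664, 0.21350188]), array([0.51389814, 0.24139608]), array([0.53227908, 0.18769535])]
17.683045356301218 [0.48061698 0.20059675] [0.05777559 0.05699115 0.05776942 0.05698505] [0.50157751 0.20727927]
(0, 0, -0.1) [301.31199366 240.12065604] [304.39574885 217.95863648]
(0.03, 0.01, -0.1) [301.03803853 210.12703172] [304.24771219 192.76630186]
(-0.03, -0.01, -0.1) [301.57024702 268.39519367] [304.53674349 241.95258651]
(-0.05, -0.02, -0.1) [304.75386143 287.26239179] [307.1392416  258.09809957]
```

Emit:
jog_arm --pt "3 1 -6" --pt "4 1 -9" --pt "4 1 -9" --pt "4 1 -9" --turn '[0,0,0,0]' --grip '[0,0,0,0]'

```text
time_s: 2.12
position: [0.4853, 0.21, 0.2098]
tcp_rot: [[-0.946, -0.325, 0.001], [-0.325, 0.946, 0.0], [-0.001, -0.0, -1.0]]
force: [-0.0, -0.2, 0.1]
opening: 1.0
grasp_force: 0.0
```

```bash
python3 - <<'E'
from h import *
import pickle
c=capture("wrist"); pickle.dump(c,open("w2.pkl","wb")); print(proj(c,[.5015,.2075,.126]),read_state()["position"])
cv2.imwrite("pics/crop3.png",cv2.resize(c["color"][140:240,255:355],(600,600),interpolation=cv2.INTER_CUBIC))
E
```

```text
[311.30171925 204.89831576] [0.48560839 0.20985022 0.21041221]
```

View pics/crop3.png

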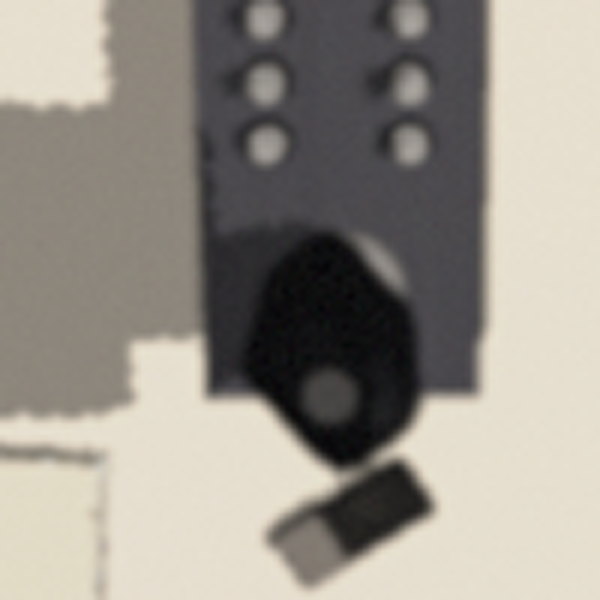

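The handle is yawed relative to the stand: a lower-left long edge runs (250,365)→(340,465), and the top cap is at crop (330,395). I'll fit its box silhouette.

```bash
cat > fit.py <<'E'
from h import *
import pickle
from scipy.optimize import minimize
c=pickle.load(open("w2.pkl","rb")); I=cv2.GaussianBlur(c["color"],(0,0),.5).max(2).astype(float)
S=8;sub=I[165:222,290:330]; big=cv2.resize(sub,None,fx=S,fy=S,interpolation=cv2.INTER_CUBIC)
m=(big<38).astype(np.uint8); n,l,st,ce=cv2.connectedComponentsWithStats(m); k=1+st[1:,4].argmax(); m=(l==k); print(st[k],ce[k])
def sil(p):
    x,y,a,=p; z0=.0635; ca,sa=np.cos(a),np.sin(a); pts=[]
    for z in (z0,z0+.064):
        for u,v in ((15,11),(-15,11),(-15,-11),(15,-11)):
            pts.append((proj(c,[x+(u*ca-v*sa)/1e3,y+(u*sa+v*ca)/1e3,z])-[290,165]+.5)*S)
    o=np.zeros(m.shape,np.uint8); cv2.fillConvexPoly(o,cv2.convexHull(np.array(pts,np.float32)).astype(np.int32),1); return o.astype(bool)
def cost(p): o=sil(p); return 1-(o&m).sum()/(o|m).sum()
for a in range(-90,90,15):
    r=minimize(cost,[.5015,.2075,np.radians(a)],method="Nelder-Mead",options=dict(initial_simplex=[[.5015,.2075,np.radians(a)],[.505,.2075,np.radians(a)],[.5015,.211,np.radians(a)],[.5015,.2075,np.radians(a+10)]]))
    print(a,np.round(r.x[:2],4),round(np.degrees(r.x[2]),1),round(r.fun,3))
E
python3 fit.py
```

```text
[   35   111   241   306 44688] [160.49718045 256.10620301]
-90 [0.5018 0.2045] -78.9 0.338
-75 [0.5009 0.205 ] -73.1 0.343
-60 [0.5012 0.2043] -87.7 0.324
-45 [0.5014 0.204 ] -88.2 0.322
-30 [0.5068 0.2032] -27.4 0.399
-15 [0.5068 0.2033] -25.3 0.399
0 [0.501  0.2049] 42.3 0.333
15 [0.5006 0.2043] 41.9 0.332
30 [0.503  0.2062] 42.8 0.332
45 [0.5015 0.2053] 41.7 0.333
60 [0.4995 0.2034] 76.0 0.346
75 [0.5012 0.2041] 91.8 0.322
```

```bash
for t in 15 20 25; do echo T$t; sed "s/big<38/big<$t/" fit.py | python3 - | sort -k6 | awk 'NR==1||/\[ *[0-9]+ +[0-9]+ +[0-9]+ /||/0\.[012][0-9]*$/' | head -8; done; python3 -c "
import pickle;c=pickle.load(open('w2.pkl','rb'));print(c['color'].max(2)[172:226:3,292:330:2])"
```

```text
T15
-15 [0.5066 0.1965] -7.8 0.826
[  55  124  160  235 9979] [133.01803788 218.27427598]
T20
-15 [0.4984 0.2026] 0.9 0.506
[   50   119   216   293 31344] [153.45370725 244.36217458]
T25
-15 [0.5061 0.2034] -9.4 0.458
[   46   116   222   298 36704] [158.2562391  250.00907258]
[[ 75  79  78  77  78  78  77  76  76  77  77  78  79  79  78  79  77  79
   76]
 [ 74  78  78  75  78  75  77  76  75  78  79  80  77  77  80  77  79  78
   77]
 [ 71  62  57  52  55  49  49  47  49  53  75  87  81  78  78  77  78  77
   76]
 [ 45  48  46  47  46  42  28  22  14   8  21  70 127 116  85  78  78  77
   77]
 [ 47  45  47  44  32  20  13  11  13  18  17  16  70 137 131  83  75  78
   76]
 [ 48  45  46  35  14  13  16  13  12  21  16  18  15  44 104  99  76  79
   77]
 [ 48  46  43  26  14  11  15  16  12  14  14  17  17  12  17  48  74  78
   76]
 [ 48  46  40  17  16  12  16  17  12  15  15  17  17  13  16  20  60  79
   77]
 [ 45  45  28  18  18  20  18  18  18  16  18  15  18  13  15  21  51  80
   75]
 [ 47  40  20  15  18  22  19  15  18  18  17  15  16  19  19  17  46  76
   76]
 [ 51  52  26  14  15  19  15  35  57  63  43  17  21  26  22  17  42  74
   78]
 [108 110 101  65  17  16  25  65  71  70  71  46  17  27  29  20  51 117
  126]
 [229 230 230 225 144  31  18  51  71  70  64  34  19  31  30  29 126 226
  229]
 [230 229 230 230 227 171  60  15  19  21  21  16  20  26  36 109 215 230
  230]
 [229 230 230 230 229 230 203  98  18   9  15  14  24  91 173 228 230 230
  230]
 [230 229 230 230 231 230 230 225 175  91  53  69 102 121  75 115 214 230
  229]
 [230 230 230 230 230 231 230 230 229 207 137  79  40  32  34  33 111 215
  230]
 [229 230 230 230 230 230 211 163 126  66  32  40  45  40  37  36  34 113
  223]]
```

```bash
python3 - <<'E'
s=open("fit.py").read()
i=s.index("m=(big<38)"); j=s.index("def sil")
s=s[:i]+"""m=np.zeros(big.shape,np.uint8); pl=np.array([(325,232),(375,270),(412,315),(418,400),(345,468),(250,368),(265,290)],float)/6+[255,140]
m=cv2.fillPoly(m,[((pl-[290,165])*S).astype(np.int32)],1).astype(bool)
"""+s[j:].replace("+.5)*S",")*S")
exec(s)
E
```

```text
-90 [0.502 0.206] -86.7 0.314
-75 [0.5019 0.2061] -86.9 0.315
-60 [0.5012 0.208 ] -67.0 0.329
-45 [0.4973 0.21  ] -35.8 0.333
-30 [0.499  0.2074] -18.0 0.346
-15 [0.5077 0.2051] -15.4 0.333
0 [0.5073 0.2055] -10.3 0.333
15 [0.5007 0.2072] 33.1 0.302
30 [0.5029 0.2082] 31.4 0.302
45 [0.5035 0.2086] 33.2 0.301
60 [0.5061 0.2094] 35.6 0.307
75 [0.5022 0.2054] 92.6 0.317
```

```bash
python3 - <<'E'
from h import *
import pickle
c=pickle.load(open("w2.pkl","rb"))
for a in (-25,65,155-90+0):
  a=np.radians(a)
  for z in (.0635,.1275):
    print(z,[tuple(((proj(c,[.5015+(u*np.cos(a)-v*np.sin(a))/1e3,.2075+(u*np.sin(a)+v*np.cos(a))/1e3,z])-[255,140])*6).astype(int)) for u,v in ((15,11),(-15,11),(-15,-11),(15,-11),(0,0))])
for p in [(250,368),(345,468),(418,400),(330,395)]: print(p,at(c,p[0]/6+255,p[1]/6+140,.1275)[:2])
for p in [(325,232),(265,290),(412,315)]: print(p,at(c,p[0]/6+255,p[1]/6+140,.0635)[:2])
print(np.array([at(c,p[0]/6+255,p[1]/6+140,.0575)[:2] for p in [(210,395),(478,393)]]))
E
```

```text
0.0635 [(np.int64(334), np.int64(382)), (np.int64(436), np.int64(279)), (np.int64(357), np.int64(205)), (np.int64(255), np.int64(310)), (np.int64(345), np.int64(295))]
0.1275 [(np.int64(323), np.int64(495)), (np.int64(447), np.int64(373)), (np.int64(351), np.int64(284)), (np.int64(228), np.int64(410)), (np.int64(337), np.int64(392))]
0.0635 [(np.int64(437), np.int64(307)), (np.int64(329), np.int64(206)), (np.int64(254), np.int64(283)), (np.int64(361), np.int64(381)), (np.int64(345), np.int64(295))]
0.1275 [(np.int64(448), np.int64(406)), (np.int64(317), np.int64(285)), (np.int64(226), np.int64(377)), (np.int64(357), np.int64(495)), (np.int64(337), np.int64(392))]
0.0635 [(np.int64(437), np.int64(307)), (np.int64(329), np.int64(206)), (np.int64(254), np.int64(283)), (np.int64(361), np.int64(381)), (np.int64(345), np.int64(295))]
0.1275 [(np.int64(448), np.int64(406)), (np.int64(317), np.int64(285)), (np.int64(226), np.int64(377)), (np.int64(357), np.int64(495)), (np.int64(337), np.int64(392))]
(250, 368) [0.50222998 0.19240966]
(345, 468) [0.51384238 0.21295253]
(418, 400) [0.498453   0.22063706]
(330, 395) [0.50238704 0.20646438]
(325, 232) [0.490479  0.1993974]
(265, 290) [0.50575879 0.19172651]
(412, 315) [0.50107637 0.221487  ]
[[0.5326245  0.1879061 ]
 [0.51406254 0.24067818]]
```

Emit:
jog_arm --pt "0.5 -0.1 0" --pt "1 -0.2 0" --pt "1.6 -0.3 0" --pt "1.6 -0.3 0" --pt "1.6 -0.3 0" --pt "1.6 -0.3 -3" --pt "1.6 -0.3 -6" --pt "1.6 -0.3 -6" --turn '[10,20,30,40,44,44,44,44]' --grip '[0.4,0.4,0.4,0.4,0.4,0.4,0.4,0.4]'

```text
time_s: 3.18
position: [0.5, 0.2061, 0.1489]
tcp_rot: [[-0.455, -0.89, -0.002], [-0.89, 0.455, -0.0], [0.001, 0.002, -1.0]]
force: [0.6, -0.7, 0.4]
opening: 0.6
grasp_force: 0.0
```

```bash
python3 - <<'E'
from h import *
s=read_state();print(s["time_s"],s["position"],s["tcp_rot"],s["opening"],s["joint_positions"])
E
```

```text
3.175 [0.4999519  0.20606246 0.14885075] [[-4.55379925e-01 -8.90294801e-01 -2.07147785e-03]
 [-8.90296389e-01  4.55381434e-01 -2.99342930e-04]
 [ 1.20981601e-03  1.70791449e-03 -9.99997810e-01]] 0.599829969714793 [ 1.05513305e+01  2.68547897e+01  9.65224981e+01  5.82677428e-03
  5.67425331e+01 -1.42362407e+02]
```

Emit:
jog_arm --pt "0.15 0.05 -2" --pt "0.15 0.05 -5" --pt "0.15 0.05 -6.8" --pt "0.15 0.05 -6.8" --pt "0.15 0.05 -6.8" --pt "0.15 0.05 -6.8" --pt "0.15 0.05 -6.8" --pt "0.15 0.05 -6.8" --turn '[0,0,0,0,0,0,0,0]' --grip '[0.4,0.4,0.4,0.4,1,1,1,1]'

```text
time_s: 4.18
position: [0.503, 0.2067, 0.0813]
tcp_rot: [[-0.456, -0.89, 0.001], [-0.89, 0.456, 0.0], [-0.001, -0.001, -1.0]]
force: [-0.3, 1.4, 1.9]
opening: 0.253
grasp_force: 29.7
```

```bash
python3 - <<'E'
from h import *
s=read_state();print(s["time_s"],s["position"],s["tcp_rot"][:,1],s["opening"]*87,s["force"],s["moment"],s["grasp_force"])
c=capture("wrist");import pickle;pickle.dump(c,open("w3.pkl","wb")); c=capture("top");pickle.dump(c,open("t3.pkl","wb"))
E
```

```text
4.175 [0.50299532 0.20668878 0.08130244] [-8.90129288e-01  4.55707517e-01 -7.14067778e-04] 22.044358408195244 [-0.28388588  1.4104647   1.90256938] [0.23023233 0.09105795 0.01596141] 29.726746380329132
```

Emit:
jog_arm --pt "0 0 3" --pt "0 0 8" --pt "0 0 12" --pt "0 -5 12" --pt "0.5 -11 12" --pt "0.5 -17 12" --pt "1 -23 12" --pt "1 -29 12" --pt "1.5 -34 12" --pt "1.7 -38 12" --pt "1.7 -40 12" --pt "1.7 -40 12" --turn '[0,0,0,-8,-16,-25,-34,-42,-50,-57,-59,-59]' --grip '[1,1,1,1,1,1,1,1,1,1,1,1]'

```text
time_s: 5.78
position: [0.5193, -0.1938, 0.2004]
tcp_rot: [[-0.998, -0.067, -0.001], [-0.067, 0.998, 0.001], [0.001, 0.001, -1.0]]
force: [0.1, 0.8, -1.3]
opening: 0.245
grasp_force: 29.7
```

```bash
python3 - <<'E'
from h import *
import pickle
s=read_state();print(s["time_s"],s["position"],s["tcp_rot"][:,1],s["opening"]*87,s["force"],s["moment"],s["joint_positions"])
c=capture("wrist"); pickle.dump(c,open("w4.pkl","wb"));cv2.imwrite("pics/w4.png",c["color"])
print(proj(c,[.577,-.2,.062]))
E
```

```text
5.775 [ 0.51927314 -0.19382956  0.2004123 ] [-0.06731293  0.9977314   0.00100846] 21.321190982578294 [ 0.11742562  0.75918105 -1.29752717] [0.04671111 0.03327519 0.03339945] [-3.20360680e+01  2.39983892e+01  9.15357290e+01  2.58036178e-02
  6.45322456e+01 -1.25906864e+02]
[310.61288775 224.87297494]
```

View pics/w4.png

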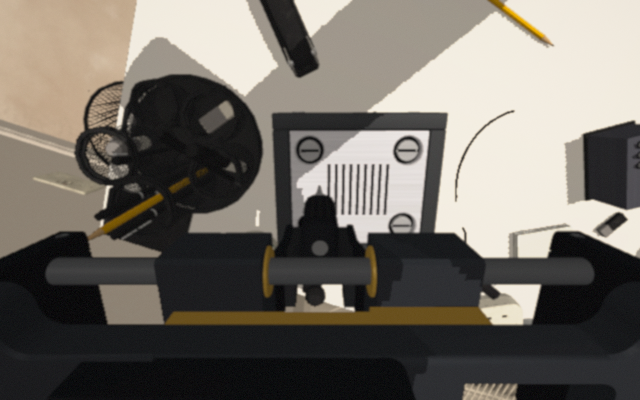

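The driver is held with its blade tip at (318,188). The three locked studs are at (310,150), (407,151) and (402,225), and the open one is hidden behind the hand. I'll move forward to get all four in view.

Emit:
jog_arm --pt "4 0 0" --pt "8.5 0 0" --pt "8.5 0 0" --pt "8.5 0 0" --turn '[0,0,0,0]' --grip '[1,1,1,1]'

```text
time_s: 6.32
position: [0.6036, -0.1911, 0.2002]
tcp_rot: [[-0.997, -0.071, -0.003], [-0.071, 0.997, 0.001], [0.002, 0.002, -1.0]]
force: [-0.2, 0.7, -0.9]
opening: 0.246
grasp_force: 29.7
```

```bash
python3 - <<'E'
from h import *
import pickle
s=read_state();print(s["time_s"],s["position"])
c=capture("wrist"); pickle.dump(c,open("w5.pkl","wb"))
print(proj(c,[.577,-.2,.062]))
cv2.imwrite("pics/w5.png",cv2.resize(c["color"][40:190,270:450],(720,600),interpolation=cv2.INTER_CUBIC))
E
```

```text
6.325 [ 0.60358798 -0.19108916  0.20024406]
[312.55680105 156.27420519]
```

View pics/w5.png

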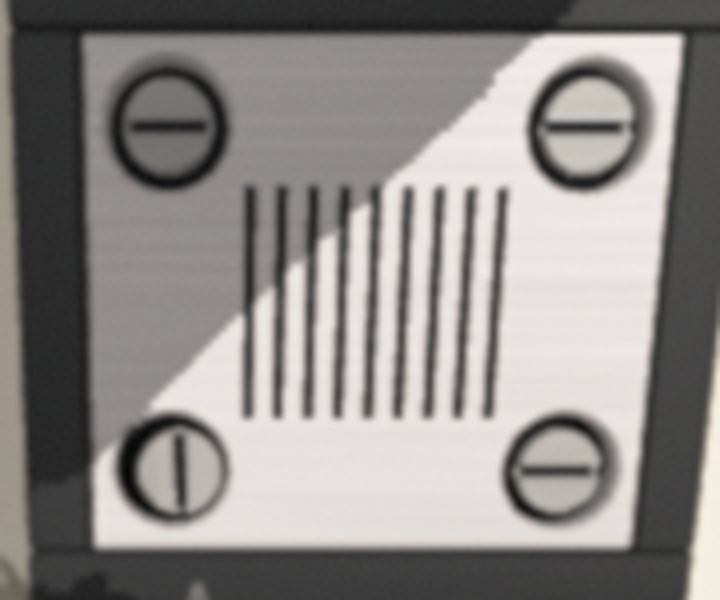

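```bash
python3 - <<'E'
from h import *
import pickle
c=pickle.load(open("w5.pkl","rb"))
F=lambda x,y,z:at(c,(x+.5)/4-.5+270,(y+.5)/4-.5+40,z)[:2]
B=[F(169,127,.062),F(586,127,.062),F(556,470,.062)]
th,t,e=rigid(np.array([(-46,-56),(-46,56),(46,56)])/1e3,B); R=np.array([[np.cos(th),-np.sin(th)],[np.sin(th),np.cos(th)]])
print(np.degrees(th),t,e); seat=t+R@[.046,-.056]; st=F(179,468,.065); print("seat",seat,"stud",st,"local",R.T@(st-seat))
a,b=F(178,435,.065),F(183,503,.065); d=b-a; print("slot dir",np.degrees(np.arctan2(d[1],d[0])),np.linalg.norm(d),(a+b)/2)
print("blade tip?",at(c,(197+.5)/4-.5+270,(585)/4+40,.126))
# pot
w=pickle.load(open("w4.pkl","rb"))
for p in [(262,142),(90,237)]: print(p,[at(w,*p,z)[:2].round(3) for z in(.05,.1,.15)])
E
```

```text
3.8834377221681846 [ 0.52865536 -0.14835742] [0.00091905 0.00032317 0.0007408 ]
seat [ 0.57834244 -0.2011134 ] stud [ 0.57682894 -0.19787909] local [-0.00129097  0.00332939]
slot dir 7.984920864630751 0.01939916231075286 [ 0.57715862 -0.19742457]
blade tip? [ 0.59606542 -0.19143214  0.126     ]
(262, 142) [array([ 0.482, -0.263]), array([ 0.477, -0.254]), array([ 0.471, -0.244])]
(90, 237) [array([ 0.617, -0.481]), array([ 0.592, -0.441]), array([ 0.567, -0.4  ])]
```

Emit:
jog_arm --pt "-2.65 -0.64 0" --pt "-2.65 -0.64 -3" --pt "-2.65 -0.64 -5.5" --pt "-2.65 -0.64 -5.5" --pt "-2.65 -0.64 -5.5" --turn '[4,4,4,4,4]' --grip '[1,1,1,1,1]'

```text
time_s: 7.0
position: [0.5783, -0.1999, 0.1469]
tcp_rot: [[-0.991, -0.137, 0.001], [-0.137, 0.991, -0.001], [-0.001, -0.001, -1.0]]
force: [-0.1, -0.3, -0.6]
opening: 0.252
grasp_force: 29.7
```

```bash
python3 - <<'E'
from h import *
import pickle
s=read_state();print(s["time_s"],s["position"],np.degrees(np.arctan2(s["tcp_rot"][1,1],s["tcp_rot"][0,1])),s["force"],s["moment"])
c=capture("wrist"); cv2.imwrite("pics/w6.png",cv2.resize(c["color"][130:280,230:430],(800,600),interpolation=cv2.INTER_CUBIC))
print(proj(c,[.577,-.1975,.065]))
E
```

```text
7.0 [ 0.57826798 -0.19994168  0.14690456] 97.90011169299153 [-0.12571065 -0.31416916 -0.6201047 ] [ 0.02856424  0.05276859 -0.01913301]
[321.48531316 190.60318064]
```

Emit:
jog_arm --pt "-0.1 0.24 0" --pt "-0.1 0.24 -0.4" --pt "-0.1 0.24 -0.4" --pt "-0.1 0.24 -0.4" --turn '[0,0,0,0]' --grip '[1,1,1,1]'

```text
time_s: 7.55
position: [0.5772, -0.1974, 0.1418]
tcp_rot: [[-0.991, -0.137, -0.0], [-0.137, 0.991, 0.0], [0.0, 0.0, -1.0]]
force: [0.7, -0.1, -0.7]
opening: 0.255
grasp_force: 29.7
```

```bash
python3 - <<'E'
from h import *
s=read_state();print(s["time_s"],s["position"],np.degrees(np.arctan2(s["tcp_rot"][1,1],s["tcp_rot"][0,1])),s["force"],s["moment"])
c=capture("wrist"); cv2.imwrite("pics/w7.png",cv2.resize(c["color"][130:230,260:380],(720,600),interpolation=cv2.INTER_CUBIC))
print(proj(c,[.577,-.1975,.065])); s=read_state();print(s["position"])
E
```

```text
7.55 [ 0.57716869 -0.19742211  0.14178773] 97.9003724436542 [ 0.72696516 -0.11673249 -0.73011231] [0.02624152 0.0030226  0.02078084]
[318.76857636 192.8077694 ]
[ 0.57719431 -0.1974965   0.14184066]
```

View pics/w7.png

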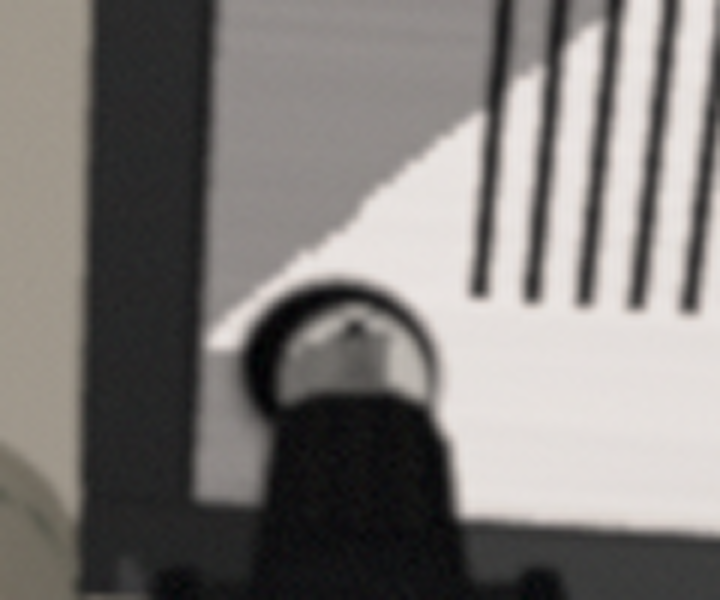

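The blade hangs over the raised stud head (ring centre about (342,375) in the crop), with the slot's near end at (355,325) directly in line. Now I'll feel down.

Emit:
jog_arm --pt "0 0 -0.1" --pt "0 0 -0.2" --pt "0 0 -0.3" --pt "0 0 -0.3" --turn '[0,0,0,0]' --grip '[1,1,1,1]'

```text
time_s: 8.1
position: [0.5771, -0.1974, 0.1387]
tcp_rot: [[-0.991, -0.137, -0.0], [-0.137, 0.991, 0.0], [0.0, 0.0, -1.0]]
force: [-0.5, 1.0, -1.3]
opening: 0.251
grasp_force: 29.7
```

Emit:
jog_arm --pt "0 0 -0.1" --pt "0 0 -0.15" --pt "0 0 -0.15" --turn '[0,0,0]' --grip '[1,1,1]'

```text
time_s: 8.48
position: [0.5771, -0.1975, 0.1373]
tcp_rot: [[-0.991, -0.137, -0.0], [-0.137, 0.991, 0.0], [0.0, 0.0, -1.0]]
force: [-0.3, 0.2, -0.5]
opening: 0.252
grasp_force: 29.7
```

Emit:
jog_arm --pt "0 0 -0.1" --pt "0 0 -0.15" --pt "0 0 -0.15" --turn '[0,0,0]' --grip '[1,1,1]'

```text
time_s: 8.85
position: [0.5772, -0.1975, 0.1358]
tcp_rot: [[-0.991, -0.137, 0.0], [-0.137, 0.991, -0.0], [-0.0, -0.0, -1.0]]
force: [0.6, 1.2, -0.9]
opening: 0.249
grasp_force: 29.7
```

Emit:
jog_arm --pt "0 0 -0.1" --pt "0 0 -0.15" --pt "0 0 -0.15" --turn '[0,0,0]' --grip '[1,1,1]'

```text
time_s: 9.22
position: [0.5774, -0.1975, 0.1348]
tcp_rot: [[-0.991, -0.137, 0.001], [-0.137, 0.991, -0.0], [-0.001, -0.0, -1.0]]
force: [-1.1, 1.0, 3.3]
opening: 0.247
grasp_force: 29.7
```

Emit:
jog_arm --pt "0 0 -0.1" --pt "0 0 -0.2" --pt "0 0 -0.3" --pt "0 0 -0.3" --turn '[0,0,0,0]' --grip '[1,1,1,1]'

```text
time_s: 9.72
position: [0.5775, -0.1976, 0.1317]
tcp_rot: [[-0.991, -0.137, 0.001], [-0.137, 0.991, -0.0], [-0.001, -0.0, -1.0]]
force: [-0.3, 1.6, 5.7]
opening: 0.247
grasp_force: 29.7
```

Emit:
jog_arm --pt "0 0 -0.1" --pt "0 0 -0.2" --pt "0 0 -0.3" --pt "0 0 -0.36" --pt "0 0 -0.36" --turn '[0,0,0,0,0]' --grip '[1,1,1,1,1]'

```text
time_s: 10.35
position: [0.5777, -0.1977, 0.1286]
tcp_rot: [[-0.991, -0.137, 0.001], [-0.137, 0.991, -0.001], [-0.001, -0.001, -1.0]]
force: [0.5, 1.7, 7.9]
opening: 0.246
grasp_force: 29.7
```

```bash
cat > st.py <<'E'
from h import *
s=read_state();print(s["time_s"],s["position"].round(4),np.degrees(np.arctan2(s["tcp_rot"][1,1],s["tcp_rot"][0,1])).round(1),s["force"].round(1),s["moment"].round(3),s["joint_positions"].round(1))
E
python3 st.py
```

```text
10.35 [ 0.5777 -0.1977  0.1286] 97.9 [0.5 1.7 7.9] [0.281 0.214 0.033] [ -29.4   33.2   87.6    0.    59.1 -127.3]
```

Emit:
jog_arm --pt "0 0 -0.05" --pt "0 0 -0.05" --pt "0 0 -0.05" --pt "0 0 -0.05" --turn '[0,-6,-12,-12]' --grip '[1,1,1,1]'

```text
time_s: 10.85
position: [0.5781, -0.1978, 0.1283]
tcp_rot: [[-0.997, 0.072, 0.002], [0.072, 0.997, -0.001], [-0.002, -0.001, -1.0]]
force: [-0.8, 0.7, 7.8]
opening: 0.247
grasp_force: 29.7
```

```bash
python3 st.py
```

```text
10.85 [ 0.5781 -0.1978  0.1283] 85.9 [-0.8  0.7  7.8] [0.25  0.11  0.069] [ -29.4   33.2   87.6    0.    59.  -115.2]
```

Emit:
jog_arm --pt "0 0 0" --pt "0 0 0" --pt "0 0 0" --pt "0 0 0" --pt "0 0 0" --turn '[-7,-15,-22,-30,-30]' --grip '[1,1,1,1,1]'

```text
time_s: 11.48
position: [0.5783, -0.1978, 0.1284]
tcp_rot: [[-0.828, 0.561, 0.003], [0.561, 0.828, -0.001], [-0.003, 0.001, -1.0]]
force: [-0.1, 1.4, 8.5]
opening: 0.251
grasp_force: 29.7
```

```bash
python3 st.py
```

```text
11.475 [ 0.5783 -0.1978  0.1284] 55.8 [-0.1  1.4  8.5] [ 0.198 -0.01   0.02 ] [-29.4  33.2  87.6   0.   59.  -85.2]
```

Emit:
jog_arm --pt "0 0 0" --pt "0 0 0" --pt "0 0 0" --pt "0 0 0" --pt "0 0 0" --pt "0 0 0" --turn '[-9,-18,-27,-36,-46,-46]' --grip '[1,1,1,1,1,1]'

```text
time_s: 12.22
position: [0.5786, -0.1981, 0.1285]
tcp_rot: [[-0.171, 0.985, 0.003], [0.985, 0.171, -0.002], [-0.002, 0.003, -1.0]]
force: [0.2, 0.3, 7.3]
opening: 0.252
grasp_force: 29.7
```

```bash
python3 st.py
```

```text
12.225 [ 0.5786 -0.1981  0.1285] 9.8 [0.2 0.3 7.3] [ 0.081  0.004 -0.005] [-29.4  33.2  87.6   0.   59.  -39.2]
```

Emit:
jog_arm --pt "0 0 0" --pt "0 0 0" --turn '[-5,-5]' --grip '[1,1]'

```text
time_s: 12.48
position: [0.5786, -0.1981, 0.1285]
tcp_rot: [[-0.085, 0.996, 0.003], [0.996, 0.085, -0.002], [-0.002, 0.003, -1.0]]
force: [0.6, 0.8, 7.5]
opening: 0.244
grasp_force: 29.7
```

```bash
python3 st.py
```

```text
12.475 [ 0.5786 -0.1981  0.1285] 4.9 [0.6 0.8 7.5] [0.089 0.033 0.003] [-29.4  33.2  87.6   0.   59.  -34.2]
```

Emit:
jog_arm --pt "0 0 0" --pt "0 0 0" --turn '[-3,-3]' --grip '[1,1]'

```text
time_s: 12.72
position: [0.5786, -0.1981, 0.1285]
tcp_rot: [[-0.033, 0.999, 0.003], [0.999, 0.033, -0.002], [-0.002, 0.003, -1.0]]
force: [-0.0, 0.2, 8.2]
opening: 0.246
grasp_force: 29.7
```

```bash
python3 st.py
```

```text
12.725 [ 0.5786 -0.1981  0.1285] 1.9 [-0.   0.2  8.2] [ 0.    -0.036  0.027] [-29.4  33.2  87.6   0.   59.  -31.3]
```

Emit:
jog_arm --pt "0 0 0.08" --pt "0 0 0.15" --pt "0 0 0.15" --turn '[0,0,0]' --grip '[1,1,1]'

```text
time_s: 13.1
position: [0.5785, -0.198, 0.1299]
tcp_rot: [[-0.033, 0.999, 0.003], [0.999, 0.033, -0.001], [-0.002, 0.003, -1.0]]
force: [0.4, 0.8, 6.5]
opening: 0.248
grasp_force: 29.7
```

```bash
python3 st.py
```

```text
13.1 [ 0.5785 -0.198   0.1299] 1.9 [0.4 0.8 6.5] [ 0.093 -0.054  0.036] [-29.4  33.1  87.5   0.   59.2 -31.3]
```

Emit:
jog_arm --pt "0 0 0.08" --pt "0 0 0.16" --pt "0 0 0.25" --pt "0 0 0.25" --turn '[0,0,0,0]' --grip '[1,1,1,1]'

```text
time_s: 13.6
position: [0.5784, -0.1979, 0.132]
tcp_rot: [[-0.033, 0.999, 0.003], [0.999, 0.033, -0.001], [-0.001, 0.003, -1.0]]
force: [0.5, 1.4, 5.3]
opening: 0.249
grasp_force: 29.7
```

```bash
python3 st.py
```

```text
13.6 [ 0.5784 -0.1979  0.132 ] 1.9 [0.5 1.4 5.3] [ 0.039 -0.162  0.025] [-29.4  32.9  87.4   0.   59.5 -31.3]
```

Emit:
jog_arm --pt "0 0 0.06" --pt "0 0 0.12" --pt "0 0 0.12" --turn '[0,0,0]' --grip '[1,1,1]'

```text
time_s: 13.98
position: [0.578, -0.1977, 0.1327]
tcp_rot: [[-0.033, 0.999, 0.002], [0.999, 0.033, -0.001], [-0.001, 0.002, -1.0]]
force: [1.6, 1.1, 4.9]
opening: 0.25
grasp_force: 29.7
```

```bash
python3 st.py
```

```text
13.975 [ 0.578  -0.1977  0.1327] 1.9 [1.6 1.1 4.9] [ 0.008 -0.491  0.07 ] [-29.4  32.9  87.4   0.   59.6 -31.3]
```

Emit:
jog_arm --pt "0 0 0.1" --pt "0 0 0.2" --pt "0 0 0.2" --turn '[0,0,0]' --grip '[1,1,1]'

```text
time_s: 14.35
position: [0.5772, -0.1973, 0.1339]
tcp_rot: [[-0.033, 0.999, 0.0], [0.999, 0.033, 0.0], [0.0, 0.0, -1.0]]
force: [2.2, -0.3, -2.1]
opening: 0.246
grasp_force: 29.8
```

```bash
python3 st.py
```

```text
14.35 [ 0.5772 -0.1973  0.1339] 1.9 [ 2.2 -0.3 -2.1] [ 0.063 -0.848  0.025] [-29.4  32.8  87.4   0.   59.9 -31.3]
```

Emit:
jog_arm --pt "0.1 0 0.1" --pt "0.1 0 0.4" --pt "0.1 0 1.5" --pt "2.6 0.5 5.5" --pt "2.6 0.5 6.5" --pt "2.6 0.5 6.5" --pt "2.6 0.5 6.5" --turn '[0,0,0,10,20,30,40]' --grip '[1,1,1,1,1,1,1]'

```text
time_s: 15.22
position: [0.6022, -0.1924, 0.2003]
tcp_rot: [[-0.672, 0.74, -0.002], [0.74, 0.672, -0.0], [0.001, -0.001, -1.0]]
force: [-1.0, 0.1, -1.7]
opening: 0.248
grasp_force: 29.8
```

Emit:
jog_arm --pt "0 0 0" --pt "0 0 0" --pt "0 0 0" --pt "0 0 0" --pt "0 0 0" --pt "0 0 0" --pt "0 0 0" --turn '[10,20,30,40,52,52,52]' --grip '[1,1,1,1,1,1,1]'

```text
time_s: 16.1
position: [0.6027, -0.1925, 0.1997]
tcp_rot: [[-0.998, -0.066, -0.001], [-0.066, 0.998, -0.0], [0.001, -0.0, -1.0]]
force: [-0.3, -0.3, -0.9]
opening: 0.249
grasp_force: 29.8
```

```bash
python3 st.py; python3 - <<'E'
from h import *
import pickle
c=capture("wrist"); pickle.dump(c,open("w8.pkl","wb")); p=proj(c,[.577,-.1975,.065]); q=proj(c,[.4867,-.0957,.062]); print(p,q)
a=c["color"][40:190,270:450]
cv2.imwrite("pics/w8.png",cv2.resize(a,(720,600),interpolation=cv2.INTER_CUBIC))
E
```

```text
16.1 [ 0.6027 -0.1925  0.1997] 93.8 [-0.3 -0.3 -0.9] [0.007 0.033 0.028] [ -27.8   30.2   80.2   -0.    69.6 -121.6]
[315.90224154 157.54363887] [416.30015979  79.12156772]
```

View pics/w8.png

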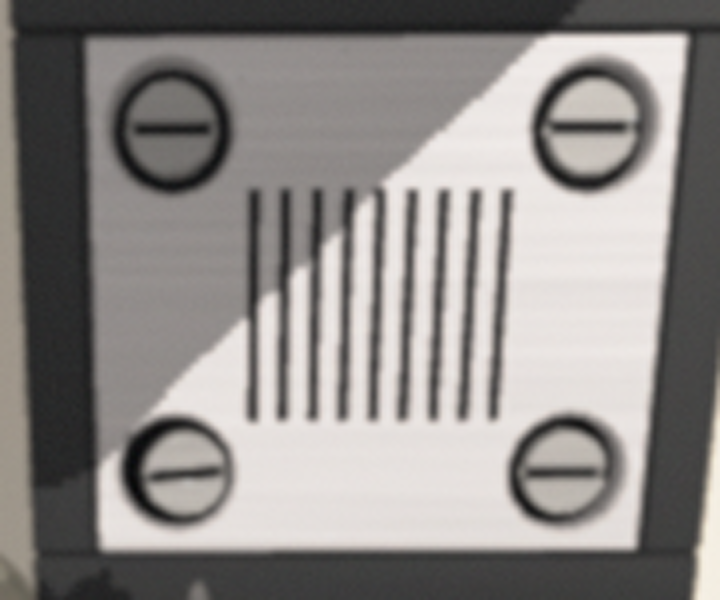

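The open stud's slot (150,476)→(222,470) is now a quarter turn round, parallel to the others bar the skew. The stud also followed the driver up on release, so it is in its catch. Now back to the stand.

Emit:
jog_arm --pt "-1.5 4 0" --pt "-3 10 0" --pt "-5 16 0" --pt "-7 22 0" --pt "-8 28 0" --pt "-9 33 0" --pt "-9.5 37 0" --pt "-10 39.5 0" --pt "-10 39.9 0" --pt "-10 39.9 -3" --pt "-10 39.9 -3" --pt "-10 39.9 -3" --turn '[7,14,22,30,38,46,54,59,59,59,59,59]' --grip '[1,1,1,1,1,1,1,1,1,1,1,1]'

```text
time_s: 17.65
position: [0.5039, 0.2058, 0.17]
tcp_rot: [[-0.457, -0.889, 0.001], [-0.889, 0.457, -0.0], [-0.0, -0.001, -1.0]]
force: [-0.7, 0.3, -1.4]
opening: 0.248
grasp_force: 29.8
```

```bash
python3 st.py
```

```text
17.65 [0.5039 0.2058 0.17  ] 152.8 [-0.7  0.3 -1.4] [0.052 0.084 0.009] [  10.5   25.4   94.9   -0.    59.6 -142.3]
```

Emit:
jog_arm --pt "-0.1 0.1 0" --pt "-0.1 0.1 -2" --pt "-0.1 0.1 -3.5" --pt "-0.1 0.1 -4.5" --pt "-0.1 0.1 -5.5" --pt "-0.1 0.1 -5.5" --turn '[0,0,0,0,0,0]' --grip '[1,1,1,1,1,1]'

```text
time_s: 18.4
position: [0.5016, 0.2074, 0.1137]
tcp_rot: [[-0.456, -0.89, -0.002], [-0.89, 0.456, -0.0], [0.001, 0.001, -1.0]]
force: [0.2, 0.1, -1.4]
opening: 0.25
grasp_force: 29.8
```

```bash
python3 st.py
```

```text
18.4 [0.5016 0.2074 0.1137] 152.9 [ 0.2  0.1 -1.4] [ 0.081  0.109 -0.004] [  10.7   29.9   98.    -0.    52.1 -142.2]
```

In freely. Down to just above home, nudged toward the recorded xy.

Emit:
jog_arm --pt "0.1 -0.05 -1.5" --pt "0.1 -0.05 -2.5" --pt "0.1 -0.05 -3.1" --pt "0.1 -0.05 -3.1" --turn '[0,0,0,0]' --grip '[1,1,1,1]'

```text
time_s: 18.9
position: [0.5027, 0.207, 0.0828]
tcp_rot: [[-0.456, -0.89, -0.001], [-0.89, 0.456, -0.0], [0.001, 0.001, -1.0]]
force: [-0.4, -0.1, -1.1]
opening: 0.248
grasp_force: 29.8
```

```bash
python3 st.py
```

```text
18.9 [0.5027 0.207  0.0828] 152.9 [-0.4 -0.1 -1.1] [0.103 0.081 0.048] [  10.6   32.7   99.3    0.    48.1 -142.3]
```

Emit:
jog_arm --pt "0 0 -0.1" --pt "0 0 -0.17" --pt "0 0 -0.17" --turn '[0,0,0]' --grip '[1,1,1]'

```text
time_s: 19.27
position: [0.5033, 0.2071, 0.082]
tcp_rot: [[-0.456, -0.89, 0.0], [-0.89, 0.456, 0.0], [-0.0, -0.0, -1.0]]
force: [-0.1, 1.0, -1.0]
opening: 0.25
grasp_force: 29.8
```

```bash
python3 st.py
```

```text
19.275 [0.5033 0.2071 0.082 ] 152.9 [-0.1  1.  -1. ] [0.059 0.073 0.045] [  10.6   32.8   99.3   -0.    47.9 -142.3]
```

Emit:
jog_arm --pt "0 0 -0.06" --pt "0 0 -0.1" --pt "0 0 -0.1" --turn '[0,0,0]' --grip '[1,1,1]'

```text
time_s: 19.65
position: [0.5035, 0.2071, 0.0813]
tcp_rot: [[-0.456, -0.89, 0.001], [-0.89, 0.456, 0.0], [-0.001, -0.001, -1.0]]
force: [0.2, 0.0, 3.8]
opening: 0.247
grasp_force: 29.8
```

```bash
python3 st.py
```

```text
19.65 [0.5035 0.2071 0.0813] 152.9 [0.2 0.  3.8] [ 0.088  0.223 -0.03 ] [  10.6   32.9   99.3    0.    47.8 -142.3]
```

Contact at 0.0813, the same height as when picked up, so it is home. Release and rise.

Emit:
jog_arm --pt "0 0 0" --pt "0 0 0" --pt "0 0 0" --pt "0 0 0" --pt "0 0 3" --pt "0 0 8" --pt "0 0 13" --pt "-4 -1 13" --pt "-4 -1 13" --turn '[0,0,0,0,0,-10,-20,-30,-40]' --grip '[0.6,0.4,0.4,0.4,0.4,0.4,0.4,0.4,0.4]'

```text
time_s: 20.78
position: [0.4597, 0.1966, 0.2112]
tcp_rot: [[-0.923, -0.384, -0.002], [-0.384, 0.923, -0.0], [0.002, 0.001, -1.0]]
force: [0.7, 0.1, 0.2]
opening: 0.601
grasp_force: 0.0
```

```bash
python3 st.py; python3 - <<'E'
from h import *
import pickle
# compare the driver with its picture before grasping, from the fixed scene camera, and check stud colour patch
c=capture("scene"); a=cv2.imread("pics/scene0.png")
d=cv2.absdiff(c["color"],a).max(2)
print("stand region diff",d[155:215,260:310].max(), (d[155:215,260:310]>40).sum())
cv2.imwrite("pics/final.png",np.hstack([cv2.resize(x[150:215,245:315],(400,371),interpolation=cv2.INTER_CUBIC) for x in (a,c["color"])]))
E
```

```text
20.775 [0.4597 0.1966 0.2112] 112.6 [0.7 0.1 0.2] [ 0.055 -0.025  0.007] [  10.3   19.    98.1    0.    63.1 -102.3]
stand region diff 70 238
```

Emit:
jog_arm --pt "2.6 1.3 -0.1" --pt "2.6 1.3 -0.1" --pt "2.6 1.3 -0.1" --pt "2.6 1.3 -0.1" --turn '[-3.6,-3.6,-3.6,-3.6]' --grip '[0,0,0,0]'

```text
time_s: 21.32
position: [0.4882, 0.2098, 0.2095]
tcp_rot: [[-0.944, -0.331, -0.001], [-0.331, 0.944, -0.0], [0.001, 0.0, -1.0]]
force: [-0.0, -0.8, 0.2]
opening: 0.954
grasp_force: 0.0
```

```bash
python3 st.py; python3 - <<'E'
from h import *
import pickle
w=pickle.load(open("w2.pkl","rb")); c=capture("wrist")
def f(c):
    g=cv2.GaussianBlur(c["color"].max(2),(0,0),.7); t=g[200:210,302:318].astype(float); ys,xs=np.where(t>42)
    m=g[165:222,290:330]<25; yy,xx=np.where(m); return (302+xs.mean(),200+ys.mean()),(290+xx.mean(),165+yy.mean(),m.sum())
for k in (w,c):
    a,b=f(k); print(a,b,at(k,*a,.1275)[:2])
E
```

```text
21.325 [0.4882 0.2098 0.2095] 109.3 [-0.  -0.8  0.2] [ 0.045  0.052 -0.008] [ 11.2  21.6  94.   -0.   64.4 -98.1]
(np.float64(309.38461538461536), np.float64(205.55384615384617)) (np.float64(309.1638733705773), np.float64(195.4245810055866), np.int64(537)) [0.5023082  0.20578913]
(np.float64(309.6951219512195), np.float64(204.5121951219512)) (np.float64(310.210101010101), np.float64(193.05656565656565), np.int64(495)) [0.50385853 0.20560222]
```

The driver's cap is within 1.6 mm of its starting place, so it is upright and home. Handing in.

```bash
python3 -c "
from rig import *
print(hand_in())"
```

```text
the job is handed in; nothing more can be done
None
```

I turned the stud a quarter turn (its slot now lies across the computer), put the driver back home in its stand, and handed the job in at about 21 s. No verdict came back, and I inferred from force readings, not a direct measurement, that the stud sprang into its catch.

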